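Vent the watch pressure tester and hold the hanger rod half drawn

ROBOT

A 6-joint arm with a two-finger parallel gripper is mounted at the origin on the work surface. World frame = base frame: x ahead of the robot, y to its left, z up, the work surface at z = 0. Lengths are in mm, angles in rad, forces in N, time in s.
With the tool pointing down it reaches from about 325 to 775 mm from the base axis. Payload 9.3 kg.
Tool frame: the origin (TCP) lies at the very end of the fingers, on their centre line; the grasp point (between the pads) lies 19 mm behind it; z points along the fingers, y is the line along which they close (so a half turn about z gives the same grasp; the last joint's range is limited). The gripper opens to 85 mm and grips with 20 to 120 N. Pads are 22 mm wide; open, the fingers measure 114 mm over their backs; the gripper's body (76 mm by 85 mm) begins 54 mm behind the grasp point. The pads swing forward as they close: fully open they stand 13 mm farther back than shut.
Start: joints at [-1.377, 0.259, 0.021, 1.334, 0, 1.418], TCP at [186.933, -517.255, 231.279] pointing down, gripper open.
Joint ranges: [-3.04, 3.04], [-0.91, 1.82], [-1.04, 1.36], [-1.92, 1.95], [-1.52, 1.45], [-3.14, 3.14]. Speed limits (rad/s): [2.22, 2.22, 2.79, 3.14, 3.14, 3.14].

INTERFACE

Orientations are given as a unit quaternion [x, y, z, w].
In Python, from cell import env gives the robot as it stands. Calls block until the motion is done:
- env.move_pose(position, orientation): joint-space move of the TCP to a pose.
- env.move_l(position, orientation=None, velocity=150, max_force=None): straight line of the TCP; orientation=None keeps the orientation; velocity is the mean speed in mm/s. With max_force (N) it stops when the force on the tool has changed by that much, and returns True; else False.
- env.move_joints(angles): joint-space move.
- env.move_gripper(opening, effort=None): opening from 0.0 (shut) to 1.0 (fully open); effort is the grip in N (None keeps the last); returns when the fingers have stopped.
- env.dwell(seconds).
- env.solve_ik(position, orientation): joint angles nearest the present ones, or None.
- env.snapshot(name): name is "side" or "top" or "wrist"; returns (picture, depth): 420x560x3 uint8, red, green, blue; 420x560 float32, mm along the optical axis (not along the pixel's ray), 0 where there is no reading.
- env.get_calibration(name): a dict with "K" (3x3 intrinsics, pixels), "D" ([k1, k2, p1, p2, k3] as OpenCV has them; the pictures are not rectified), "R" (3x3) and "t" (3): a world point X has camera coordinates R X + t. Camera axes: x right, y down, z forward; pixel columns grow to the right and rows downward; lengths in mm; the calibration is good to about 2 mm. A picture is of the moment at which its call begins: read the wrist's pose just before it. get_calibration takes no time and is no camera call; for the wrist camera it gives the pose at the moment of the call.
A pose or a line that the arm cannot do raises env.Unreachable and nothing moves.
- env.hand_in(): hands the job in; it is judged then, once.
Trained networks look in the newest picture that a camera, given by its name, has taken for a name from the list of things; names that differ only in an ending like _2 or _b are one class to them, and where a whole thing is asked for, a point or a joint stands for the part that bears it (a point fixed in the world has none). Each returns a list of dicts, best first, with "p" (0 to 1); they miss things now and then, are a little off and sometimes report something else, mostly with a low value. They report only what shows in the picture. A call takes as long as a camera call. They do not tell look-alikes from the thing itself.
- env.find_in(target, camera): "point" ([x, y, z] in mm, in world coordinates, good to about 4 mm: the middle of the surface that is visible of it).
- env.trace(target, camera): "region" (420x560 bool, what is visible of it).
- env.tip_of(target, camera): "point" ([x, y, z] in mm, in world coordinates, good to about 4 mm: a listed point, or the origin of a listed thing).
Readings, each from a call of its own:
- env.read_clock(): time.
- env.read_joints(): joint angles.
- env.read_qvel(): joint speeds.
- env.read_joint_torque(): joint torques, N m.
- env.read_tool_pos(): TCP position.
- env.read_orientation(): TCP orientation.
- env.read_contact_force(): force on the tool from outside, world axes, zero at the start.
- env.read_wrist_torque(): the same for the moment, N m.
- env.read_width(): opening from 0.0 (shut) to 1.0 (fully open).
- env.read_grip_force(): force on a finger pad.
Only numpy, scipy, OpenCV 4.12 (cv2) and the standard library are available. Lean on these libraries where they do the work, as an engineer would, in place of code of your own. Each camera call takes 0.05 s, during which the arm holds its last target. There are 200 camera calls.

TASK

The dry pressure test of the watch in the clear chamber is over. Press the mushroom vent button on the valve box right down and let it spring up, then twist it clockwise to its stop to reset the valve; only after that draw the chamber's hanger rod straight up by its knob, without wrenching it sideways, about 35 mm (half its travel), and finish while still holding it there, steady, so that the watch can be looked over. Leave the other things on the bench where they are.

Things in the scene. Friction and masses are not known exactly. Their poses are not given: they have to be found in the camera images.
- tester: Water-resistance tester, fixed: grey round foot 124 mm across, 30 mm high, clear tube 104 mm across, aluminium lid 114 mm across (125 to 140 mm up), in its middle a square steel guide bush 42 mm wide, top 165 mm up, with a vertical 13.2 mm bore 40 mm long. A hose stub sticks out 40 mm low on the +x side. Origin: centre of its underside; z up, the bore's axis.
- bush_top (a point): Centre of the bore's mouth, 165 mm above the bench, on the top of the steel bush. Fixed to the tester.
- rod: Loose upright steel rod, 12 mm across, sliding in the bush (0.6 mm play all round); at its foot a 40 mm watch case, at its top a grooved aluminium knob 24 mm across, 28 mm tall. 173 mm long, about 0.28 kg. Origin: centre of the watch's underside, at first resting on the chamber floor 30 mm up (knob 175 to 203 mm up); z along the rod. Rises 70 mm at most; falls back if let go.
- rod_grip (a point): Point on the rod's axis inside its top knob, 160 mm above the rod's origin, 13 mm below the knob's top, 15 mm above its underside (10 mm of bare rod show between knob and bush at the start). Its height less its starting height (190 mm above the bench) is how far the rod is drawn. Gripped more than 3 mm off centre, the knob is levered hard against the bore.
- valve: Aluminium valve box, fixed to the bench, 100 x 100 mm, top 58 mm above the bench, with the black mushroom button in the middle of its top, a small gauge on its -x face and a hose stub on its +x face. A 34 mm collar round the button's stem rises to 64 mm. Origin: centre of its underside; z up.
- vent_top (a point): Centre of the top of the mushroom head, on its axis, 102 mm above the bench when up. The head is round, 40 mm across and 22 mm tall (from 80 to 102 mm), with straight ribbed sides from 83 to 98 mm; free air 22 mm high between it and the box's top.
- vent_stem (a joint): How far the mushroom is pressed down, m: 0 up, 0.008 fully down. A spring pushes it back up: 2 N to start, 6 N fully down; it does not latch.
- vent_head (a joint): Twist of the mushroom head about its vertical axis, rad, clockwise seen from above: starts between 0 and 0.25, stop at 1.2 (reset). It takes about 0.05 N m and stays where it is left.
- die: Bystander: loose round brass press die, 84 mm across, 36 mm tall with its centre knob. Origin: centre of its underside.
- loupe: Bystander: loose black eye loupe standing on its wide end, 36 mm across, 28 mm tall. Origin: centre of its underside.
- jar: Bystander: loose small glass jar with a steel cap, 42 mm across, 45 mm tall. Origin: centre of its underside.
Not all that is in view belongs to the job. Of the things that look like the rod, the smaller one is meant. Several things have the shape of the valve; the one meant has the colours described above.

How it is judged (in metres and radians):
On the way, in this order (a step that is already met when the one before it is completed fails the run):
1. the mushroom button is pressed down (value of joint vent_stem above 0.006 m), for 0.05 s.
2. the button is up again and twisted clockwise to its stop (value of joint vent_head above 1.05 rad and value of joint vent_stem below 0.003 m), for 0.1 s.
At the end, for the whole second after the job is handed in: The fingers hold the rod still, drawn 25 to 45 mm up from its rest and upright within 3 degrees, pressing on the bore with less than 20 N; the button is up and twisted to within 0.15 rad of its reset stop (all of step 2 and z of rod_grip in the frame of bush_top between 0.05 and 0.07 m and angle between rod's own z axis and vertical below 0.05 rad and linear speed of rod below 0.01 m/s and contact force between the fingers and rod above 3 N and contact force between rod and tester below 20 N); the arm keeps its last pose, push and grip.
It fails at once if the rod is drawn before the valve is reset (z of rod_grip in the frame of bush_top above 0.037 m and value of joint vent_head below 1 rad).
It fails at once if the rod is wrenched against the bore (over 80 N) (contact force between rod and tester above 80 N).
It fails at once if a bystander is displaced by more than 20 mm or tipped (distance of any of die, loupe, jar from where it was at the start of the episode above 0.02 m or angle between any of loupe, jar's own z axis and vertical above 0.5 rad).
It also fails if it takes over 59 s, if anything falls off the work surface, if the arm or the gripper's body presses on something with over 40 N, if the wrist force passes 120 N, or if a joint passes its speed limit or range.

## Working session

There is one attempt and no reset: what is moved stays moved. The work goes in short steps, each a Python script; the robot and the scene stay as the last script left them, time stands still between calls to the robot, and variables do not carry over. Pictures are saved under pics/ and viewed, at most 10 in all, crops included, and the job is handed in when it is done.

```bash
mkdir -p pics; ls
python3 - <<'E'
from cell import env
import cv2,numpy as np
ims=[]
for c in ("top","side"):
    p,d=env.snapshot(c); cv2.imwrite(f"pics/{c}0.png",p[:,:,::-1])
    k=env.get_calibration(c); print(c,np.round(-k["R"].T@k["t"]),np.round(k["K"][0]))
    for t in ("vent_top","rod_grip","bush_top","valve","tester"):
        for f in ("tip_of",):
            print(c,t,[(np.round(r["point"]).tolist(),round(r["p"],2)) for r in getattr(env,f)(t,c)])
    for t in ("die","loupe","jar","rod"):
        print(c,t,[(np.round(r["point"]).tolist(),round(r["p"],2)) for r in env.find_in(t,c)])
print(env.read_clock(),env.read_orientation())
E
```

```text
pics
top [503. -57. 942.] [415.   0. 279.]
top vent_top [([529.0, -176.0, 102.0], 0.83), ([499.0, -360.0, 104.0], 0.76)]
top rod_grip [([385.0, 219.0, 214.0], 0.6)]
top bush_top [([536.0, 187.0, 164.0], 0.93)]
top valve [([528.0, -181.0, -2.0], 0.74), ([497.0, -361.0, -1.0], 0.65)]
top tester [([533.0, 189.0, -2.0], 0.82)]
top die [([731.0, 23.0, 26.0], 0.62)]
top loupe []
top jar [([728.0, -142.0, 40.0], 0.73)]
top rod [([534.0, 188.0, 196.0], 0.69), ([385.0, 214.0, 89.0], 0.66)]
side [340. 763. 647.] [447.   0. 277.]
side vent_top [([493.0, -365.0, 100.0], 0.67), ([526.0, -178.0, 100.0], 0.44)]
side rod_grip [([384.0, 216.0, 215.0], 0.77), ([534.0, 190.0, 190.0], 0.72)]
side bush_top [([536.0, 187.0, 165.0], 0.91)]
side valve [([527.0, -177.0, -2.0], 0.86), ([500.0, -365.0, -0.0], 0.68)]
side tester [([534.0, 188.0, 2.0], 0.6)]
side die [([732.0, 33.0, 25.0], 0.6)]
side loupe []
side jar []
side rod [([383.0, 226.0, 100.0], 0.64), ([534.0, 198.0, 194.0], 0.61), ([520.0, -145.0, 55.0], 0.31)]
1.0 [ 9.85004817e-01  1.72526835e-01 -6.83204182e-06 -4.95396148e-05]
```

View pics/top0.png

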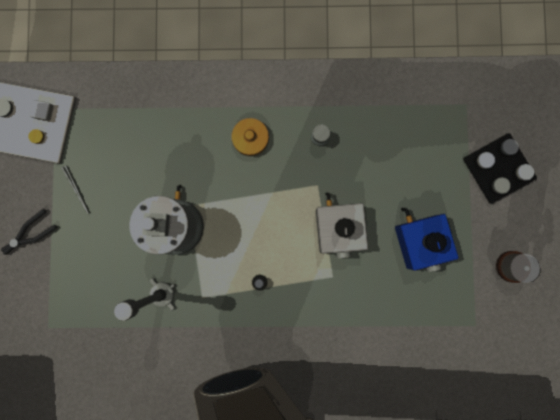

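View pics/side0.png

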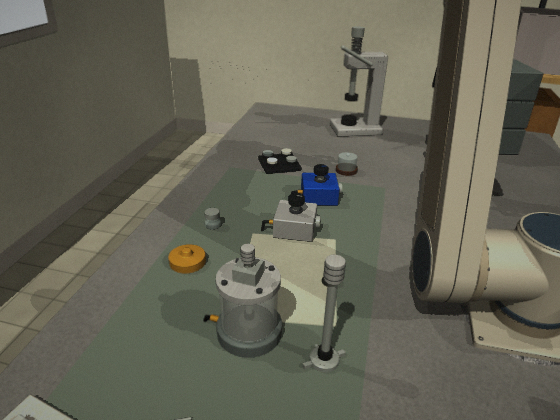

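Candidates, in top-camera pixels:
- **Valve:** grey box at (343,228), or blue look-alike at (430,242). I choose the grey aluminium one.
- **Rod:** knob on the tester at (150,225), or the taller stand rod at (124,311). I choose the smaller one, in the tester.
- **Bystanders:** die at (250,137), jar at (322,133), loupe at (260,283).

Next I'll crop in close and refine the two axes from depth.

```bash
cat > h.py <<'E'
from cell import env
import cv2,numpy as np
from scipy.spatial.transform import Rotation as Rt
def cloud(d,k):
    h,w=d.shape; uv=np.stack(np.meshgrid(np.arange(w),np.arange(h)),-1).reshape(-1,1,2).astype(np.float32)
    n=cv2.undistortPoints(uv,k["K"],np.array(k["D"],float)).reshape(-1,2)
    z=d.reshape(-1,1).astype(float); P=np.hstack([n*z,z])
    W=(P-np.array(k["t"]))@np.array(k["R"]); W[z[:,0]<=0]=np.nan
    return W.reshape(h,w,3)
def disc(W,c,r,z0,z1):
    "centre of the min enclosing circle and median of points near c in height band"
    with np.errstate(invalid="ignore"):
        m=(np.hypot(W[...,0]-c[0],W[...,1]-c[1])<r)&(W[...,2]>z0)&(W[...,2]<z1)
    P=W[m]
    if len(P)<5: return len(P)
    (x,y),rr=cv2.minEnclosingCircle(P[:,:2].astype(np.float32))
    return len(P),np.round([x,y,rr],1),np.round(P.mean(0),1),np.round((P.min(0)+P.max(0))/2,1)
def q(yaw): # tool down; tool y axis at angle yaw-90deg in world
    return (Rt.from_euler("z",yaw)*Rt.from_euler("x",np.pi)).as_quat()
E
python3 - <<'E'
from h import *
k=env.get_calibration("top"); p,d=env.snapshot("top"); W=cloud(d,k)
print("head",disc(W,(528,-178),28,97,108)); print("knob",disc(W,(535,188),20,194,212)); print("bush",disc(W,(535,188),34,158,171))
print("loupe",disc(W,(400,-20),60,20,35))
s=cv2.imread("pics/side0.png"); c=cv2.resize(s[155:365,180:380],None,fx=2.8,fy=2.8,interpolation=cv2.INTER_CUBIC); cv2.imwrite("pics/crop.png",c)
for x,y in ((528,-178),(535,188)):
  for yaw in (0,.6,1.2,-.6,-1.2): 
    j=env.solve_ik([x,y,230],q(yaw)); print(yaw,None if j is None else np.round(j,2))
E
```

```text
head (292, array([ 526.6, -179.9,   20.2]), array([ 526.3, -179.5,  100.8]), array([ 525.9, -179.8,  101.2]))
knob (151, array([533.6, 188.3,  12.1]), array([533.3, 187.8, 201.8]), array([533.8, 188.5, 200.5]))
bush (364, array([533.5, 187.3,  28.9]), array([533. , 183.3, 164.5]), array([533.3, 187.9, 163.4]))
loupe (121, array([ 4.081e+02, -2.000e-01,  1.340e+01]), array([ 4.082e+02, -1.000e-01,  2.790e+01]), array([408.1,  -0.5,  27.7]))
0 [-0.48  0.27  0.04  1.34  0.    2.67]
0.6 [-0.48  0.27  0.04  1.34  0.    2.07]
1.2 [-0.48  0.27  0.04  1.34  0.    1.47]
-0.6 [-0.48  0.27  0.04  1.34  0.   -3.02]
-1.2 [-0.48  0.27  0.04  1.34  0.   -2.42]
0 [ 0.19  0.29  0.06  1.34  0.   -2.95]
0.6 [0.19 0.29 0.06 1.34 0.   2.73]
1.2 [0.19 0.29 0.06 1.34 0.   2.13]
-0.6 [ 0.19  0.29  0.06  1.34  0.   -2.35]
-1.2 [ 0.19  0.29  0.06  1.34  0.   -1.75]
```

View pics/crop.png

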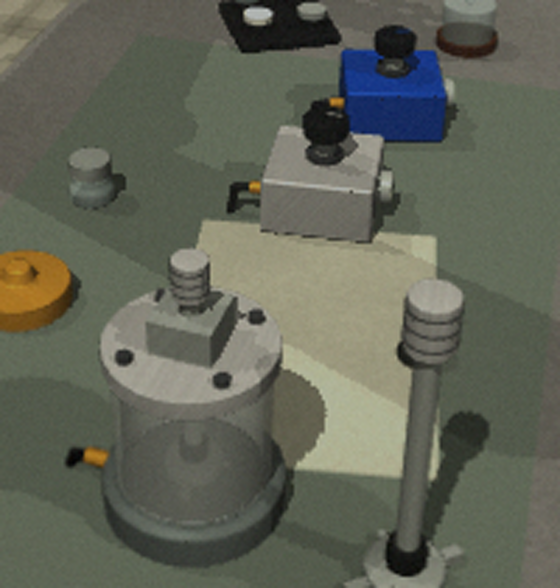

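The crop confirms the choice: aluminium-coloured valve with a black mushroom at crop (326,130), the blue one behind it at (395,45), and the short knob on the tester at (190,275). The measured head radius of 20.2 mm and knob radius of 12.1 mm fit the given sizes. Now I'll press the button.

Run:
```python
from h import *
x,y=526.5,-179.9; Y=2.0
env.move_gripper(0.0,30)
env.move_pose([x,y,150],q(Y)); print(env.read_clock(),np.round(env.read_joints(),2))
env.move_l([x,y,108],velocity=100)
f0=env.read_contact_force()
print(env.move_l([x,y,92.5],velocity=25,max_force=16),env.read_tool_pos(),np.round(env.read_contact_force()-f0,1))
env.dwell(0.15)
print(env.read_tool_pos(),np.round(env.read_contact_force()-f0,1))
env.move_l([x,y,150],velocity=100)
k=env.get_calibration("wrist"); p,d=env.snapshot("wrist"); cv2.imwrite("pics/w1.png",p[:,:,::-1]); W=cloud(d,k)
print("head",disc(W,(x,y),28,97,108),env.read_clock())
```

```text
3.5833 [-0.48  0.3  -0.12  1.14 -0.    0.66]
True [ 526.98802941 -180.1403594    93.86452803] [-1.5  0.9  8.3]
[ 527.02328275 -180.14629847   93.85649003] [-0.5  0.1  7. ]
head (2514, array([ 524.2, -177.2,   20.2]), array([ 523.2, -175.7,   99.7]), array([ 524.3, -177.3,   99.8])) 5.6667
```

Pressed to the bottom: TCP at 93.9 mm, which is 8.1 mm of travel. Next I'll grip the head and twist it.

Run:
```python
from h import *
x,y=525.6,-178.8; Y=2.0
env.move_gripper(0.85)
env.move_l([x,y,72],velocity=100)
f0=env.read_contact_force()
env.move_gripper(0.0,30)
print("w",env.read_width()*85,env.read_grip_force(),np.round(env.read_contact_force()-f0,1),np.round(env.read_wrist_torque(),2),env.read_tool_pos())
t0=env.read_wrist_torque()[2]
for a in np.arange(0.2,1.31,0.1):
    env.move_l([x,y,72.5],q(Y-a),velocity=60)
    tz=env.read_wrist_torque()[2]-t0; f=env.read_contact_force()-f0
    print(round(a,2),round(tz,3),np.round(f,1))
    if abs(tz)>0.35: break
print(env.read_joints()[5],env.read_width()*85,env.read_clock())
```

```text
w 38.119217972464 29.920045727631077 [1.4 1.1 1.4] [ 0.25 -0.51 -0.02] [ 526.16434824 -178.80416935   72.48257317]
0.2 -0.065 [2.6 2.6 2. ]
0.3 -0.085 [3.5 1.  1.8]
0.4 -0.029 [3.4 1.8 3. ]
0.5 -0.067 [4.9 1.7 1.2]
0.6 0.021 [3.7 2.6 2.1]
0.7 0.021 [4.2 2.4 2. ]
0.8 -0.027 [3.6 2.4 0.8]
0.9 -0.073 [3.7 2.3 1.1]
1.0 -0.024 [4.2 2.6 1.9]
1.1 -0.035 [2.8 3.2 1.7]
1.2 0.588 [3.5 3.7 1.5]
1.854599837880029 38.44342146564111 10.5333
```

The stop showed as a torque jump to 0.59 N m after a 1.2 rad turn. Releasing, then measuring the rod knob from above.

Run:
```python
from h import *
env.move_gripper(0.85)
p=env.read_tool_pos(); env.move_l([p[0],p[1],150],velocity=120); 
env.move_pose([526,-178,280],q(np.pi/2))
env.move_gripper(0.55)
x,y=533.6,188.3
env.move_pose([x,y,280],q(np.pi/2))
print(env.read_clock(),env.read_tool_pos(),np.round(env.read_joints(),2))
k=env.get_calibration("wrist"); im,d=env.snapshot("wrist"); cv2.imwrite("pics/w2.png",im[:,:,::-1]); W=cloud(d,k)
print("knob",disc(W,(x,y),20,194,212)); print("bush",disc(W,(x,y),34,158,171)); print(np.round(-k["R"].T@k["t"]))
print([(np.round(r["point"],1).tolist(),round(r["p"],2)) for r in env.tip_of("rod_grip","wrist")],[(np.round(r["point"],1).tolist(),round(r["p"],2)) for r in env.tip_of("vent_top","top")])
```

```text
14.2583 [533.92371143 187.4607817  279.94371704] [ 0.19  0.28  0.17  1.46 -0.    1.76]
knob (889, array([531.4, 190.6,  12. ]), array([531.3, 191.6, 201.1]), array([531.4, 190.7, 198.7]))
bush (1617, array([531.3, 190.3,  29.7]), array([531.3, 196. , 163.5]), array([531.3, 190.4, 162. ]))
[533. 258. 421.]
[([537.0, 185.6, 191.0], 0.9), ([382.0, 221.1, 207.4], 0.78)] [([524.2, -179.4, 99.8], 0.73), ([527.3, -181.3, -3.9], 0.67), ([494.8, -361.8, 103.2], 0.53), ([530.6, 188.8, 189.3], 0.3)]
```

View pics/w2.png

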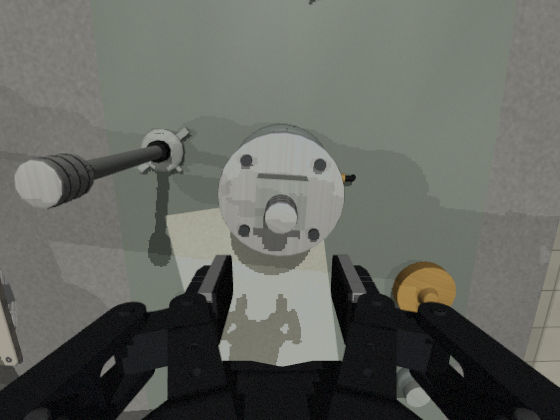

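The picture shows the knob at (281,213), centred in columns between the pads (228 and 335), with the decoy rod well to the left at (40,185). I'll centre on the knob by touch in x, then in y, and leave the final grip on.

```bash
cat >> h.py <<'E'
def centre(c,z,axis,w0=0.40,w1=0.25):
    "close in small steps; shift the tool along axis with the side force until both pads touch"
    f0=env.read_contact_force(); w=w0; n=0
    while w>w1 and n<40:
        n+=1; env.move_gripper(w,20); env.dwell(0.05)
        f=env.read_contact_force()-f0; g=env.read_grip_force()
        if abs(f[axis])>1.5:
            c[axis]+=0.4*np.sign(f[axis]); env.move_l([*c,z],velocity=20); print(round(w,3),np.round(f,1),np.round(c,1),round(g,1))
        elif g>8: break
        else: w-=0.012
    print("end",round(w,3),env.read_width()*85,np.round(env.read_contact_force()-f0,1),round(env.read_grip_force(),1),np.round(c,1),env.read_tool_pos(),env.read_clock())
    return c
E
python3 - <<'E'
from h import *
c=np.array([533.2,189.2]); z=174
env.move_l([*c,200],velocity=120); env.move_l([*c,z],velocity=60)
c=centre(c,z,0)
np.save("c.npy",c)
E
```

```text
end 0.268 23.27162489674262 [-0.2 -0.3  0.9] 19.6 [533.2 189.2] [533.23994345 189.19679447 174.09894011] 19.075
```

Run:
```python
from h import *
c=np.load("c.npy"); z=174
env.move_gripper(0.55); env.move_l([*c,215],velocity=120)
env.move_l([*c,215],q(np.pi),velocity=100)
env.move_l([*c,z],velocity=60)
c=centre(c,z,1)
np.save("c.npy",c); print(np.round(env.read_wrist_torque(),2))
```

```text
0.4 [-1.2 -1.7 -0. ] [533.2 188.8] 0.0
0.376 [-0.5 -1.5  0.8] [533.2 188.4] 0.0
0.364 [-0.5 -1.7  0.8] [533.2 188. ] 0.0
0.292 [-1.6  1.7  0.1] [533.2 188.4] 1.1
0.28 [-2.   2.1  1. ] [533.2 188.8] 1.9
end 0.268 23.293115509195175 [-1.1 -1.   3. ] 19.5 [533.2 188.8] [533.29212529 188.79296644 174.13902834] 28.3167
[0.25 0.03 0.04]
```

Run:
```python
from h import *
c=np.load("c.npy")
env.move_gripper(0.0,35)
f0=env.read_contact_force(); print(np.round(f0,1))
for z in (177,182,190,200,209.5):
    env.move_l([*c,z],velocity=30); print(z,np.round(env.read_contact_force()-f0,1))
env.dwell(0.5)
print(env.read_tool_pos(),env.read_width()*85,env.read_grip_force(),np.round(env.read_qvel(),4),env.read_clock())
im,d=env.snapshot("side"); cv2.imwrite("pics/s2.png",cv2.resize(im[150:370,180:400,::-1],None,fx=2.6,fy=2.6,interpolation=cv2.INTER_CUBIC))
print([(np.round(r["point"],1).tolist(),round(r["p"],2)) for r in env.tip_of("rod_grip","side")],[(np.round(r["point"],1).tolist(),round(r["p"],2)) for r in env.tip_of("rod","side")])
```

```text
[-0.5  1.   5. ]
177 [ 0.8  0.9 -8.1]
182 [ 0.8  0.9 -7.6]
190 [ 0.7 -0.4 -8.1]
200 [ 1.3 -0.7 -7.4]
209.5 [ 0.1 -1.5 -8.1]
[533.19556423 188.80279025 209.45425203] 22.731819373080892 34.77682113647461 [-0.0003  0.0007  0.0014  0.0003 -0.0004  0.0008] 30.9667
[([386.7, 217.0, 215.8], 0.8), ([535.5, 191.1, 227.5], 0.46)] [([736.1, -135.3, 1.1], 0.61), ([385.5, 221.5, -0.7], 0.59)]
```

View pics/s2.png

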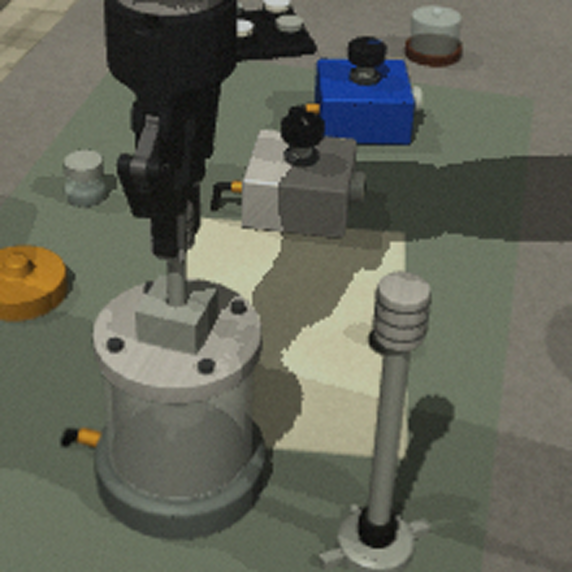

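The picture shows the rod drawn through the bush, with bare rod visible at crop (176,280). The mushroom is up on the grey valve at (303,128), and the die and jar haven't moved. The detected grip height of 227 mm fits a draw of about 35 mm, the side forces are under 2 N, and the arm is steady, so I'm handing in.

Run:
```python
from cell import env
print(env.hand_in())
```

```text
the job is handed in; nothing more can be done
None
```

I pressed the vent button fully down and let it spring back, twisted it clockwise to its stop, then drew the rod about 35 mm straight up and handed in with it held steady; the hand-in returned no verdict.

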